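# Turn-over check of a capped test bottle

## Task

Pick up the capped bottle with the narrow neck from the steel catch tray, turn it fully upside down (cap straight down) in the air and hold it like that for two seconds, then turn it the right way up again and stand it upright, without dropping it, on the floor of the grey tote, and let go. You will have to change grip on the way: the V cradle on the bench can hold the bottle lying on its side meanwhile. Leave the jar on the tray and the brass fittings in the tote where they are.

Things in the scene. Friction and masses are not known exactly. Their poses are not given: they have to be found in the camera images.
- bottle: Closed round aluminium bottle with black cap, 98 mm tall, loose, 0.17-0.35 kg, centre of mass about 42 mm up. Straight body 44 mm in diameter up to 70 mm, cone to a 24 mm neck at 79 mm, cap 28 mm in diameter from 80 to 98 mm. Origin: centre of its underside; z along its axis to the cap. Starts standing on the catch tray, left or right of the jar. Any yaw is alike.
- bottle_cap (a point): Centre of the top of the bottle's cap, 98 mm from the underside along the bottle's axis.
- jar: Another closed container on the catch tray, not to be moved: straight aluminium jar 48 mm in diameter with a black lid 52 mm in diameter that is wider than its body, 82 mm tall, loose. Origin: centre of its underside. It stands about 140 mm from the bottle.
- catch_tray: Shallow steel tray, fixed, 170 x 290 mm (its x, y), rim 14 mm high, walls and floor 4 mm thick. Origin: centre of its underside, on the bench.
- cradle: Fixed grey V cradle for laying the bottle on its side: base 85 x 80 x 10 mm (x, y, z) and two V blocks 10 mm thick (y), centred 26 mm either side of the middle, with a 42 mm gap between them open down to the base. V faces at 45 degrees, 45 mm apart at their top edges, 51 mm above the bench. Origin: centre of its underside; the groove runs along its y.
- cradle_axis (a point): Over the middle of the cradle, 60 mm above the bench, on the centre line of the bottle's body when it lies in the V; the groove runs along this point's y. Laid with the middle of its straight body here (36 mm from the underside) the bottle rests on both V blocks, cap end overhanging; it may point either way.
- tote: Shallow open grey plastic tote, fixed, 210 x 290 mm (its x, y), 35 mm high, walls and floor 5 mm thick. Origin: centre of its underside, on the bench.
- tote_spot (a point): Middle of the free half of the tote, on its inner floor (5 mm above the bench), 65 mm from the tote's centre along the tote's -y.
- elbow: Brass block fitting, 34 mm square and 50 mm tall with a round stub on top, loose, in the occupied (+y) half of the tote. Origin: centre of its underside.
- plug: Brass round plug, 38 mm in diameter at the foot, 36 mm tall, loose, in the occupied (+y) half of the tote. Origin: centre of its underside.
Not all that is in view belongs to the job. What is shaped like the bottle but blue or green is not meant.

How it is judged:
By the outcome, as a careful person would: the job done as asked, in the order asked, and still so for the second after the job is handed in, with the robot touching nothing.
It also fails if it takes over 72 s, if anything falls off the work surface, if the arm or the gripper's body presses on something with over 40 N, if the wrist force passes 120 N, or if a joint passes its speed limit or range.

## Robot

A 7-joint arm with a two-finger parallel gripper is mounted at the origin on the work surface. World frame = base frame: x ahead of the robot, y to its left, z up, the work surface at z = 0. Lengths are in m, angles in rad, forces in N, time in s.
With the tool pointing down it reaches from about 0.35 to 0.9 m from the base axis. Payload 8.1 kg.
Tool frame: the origin (TCP) lies at the very end of the fingers, on their centre line; the grasp point (between the pads) lies 19 mm behind it; z points along the fingers, y is the line along which they close (so a half turn about z gives the same grasp; the last joint's range is limited). The gripper opens to 92 mm and grips with 3 to 60 N. Pads are 19 mm wide; open, the fingers measure 130 mm over their backs; the gripper's body (75 mm by 190 mm) begins 47 mm behind the grasp point.
Start: joints at [1.189, 0.434, 0.025, 1.573, -0.012, 1.134, -0.075], TCP at [0.172, -0.601, 0.227] pointing down, gripper open.
Joint ranges: [-2.62, 2.62], [-0.44, 2.09], [-1.27, 1.32], [0.08, 2.57], [-1.32, 4.46], [0.12, 2], [-2.74, 2.74]. Speed limits (rad/s): [2.22, 2.22, 3.01, 3.01, 3.14, 3.14, 3.14].

## Interface

Orientations are given as a rotation vector (axis times angle).
In Python, from cell import arm gives the robot as it stands.
- The arm moves only by the tool carry_out, never from a script. Its argument "commands" is a list of rows, each a list of 7 numbers: the opening, from 0 (shut) to 1 (fully open), then the shift along the tool's x, y, z each as a share of 0.025 m, from -1 to 1, then the turn, a rotation vector about the tool's x, y, z each as a share of 0.1 rad, from -1 to 1. A call has 1 to 8 rows; each row shifts and turns the commanded pose from where the row before left it, along the tool's axes as they then stand; what a row does not reach is not made up. A row lasts 1/10 s, in which the tool goes at most 50 mm and 8.59 degrees, less where a joint would pass 70% of its speed; a pose out of reach is approached as far as the arm can. A call with a number of a shift or a turn outside -1 to 1 is refused whole. A call with a gripper value outside its range is refused whole. The fingers move at their own pace and stop on an object; "squeeze" is the grip in N (left out, the last holds). Time passes only in rows, so rows that do not move let the fingers close. It gives the time, the measured TCP pose, the force, the opening and the grip force at its end, in the units of the state.
- arm.observe(): the state, without advancing time (a new reading comes with each control period).
- arm.get_image(name): name is "scene" or "top"; returns a dict with "pixels" (400x640x3 uint8, red, green, blue), "range_z" (400x640 float32, m along the optical axis (not along the pixel's ray), 0 where there is no reading), "mtx" (3x3 intrinsics, pixels), "R" (3x3) and "t" (3): a world point X has camera coordinates R X + t. Camera axes: x right, y down, z forward; pixel columns grow to the right and rows downward; lengths in m; the calibration is good to about 2 mm. A picture is of the moment at which its call begins.
- arm.sign_off(): hands the job in; it is judged then, once.
The state is a dict: "clock": time; "joints": joint angles; "dq": joint speeds; "joint_efforts": joint torques, N m; "position": TCP position; "ee_rot": TCP orientation; "force": force on the tool from outside, world axes, zero at the start; "ft_torque": the same for the moment, N m; "width": opening from 0.0 (shut) to 1.0 (fully open); "gripper_force": force on a finger pad.
Only numpy, scipy, OpenCV 4.12 (cv2) and the standard library are available. Lean on these libraries where they do the work, as an engineer would, in place of code of your own. Each camera call takes 0.05 s, during which the arm holds its last target. There are 200 camera calls.

## Working session

There is one attempt and no reset: what is moved stays moved. The work goes in short steps, Python scripts to look and compute and a tool call to move; the robot and the scene stay as the last step left them, time stands still between calls to the robot, and variables do not carry over. Pictures are saved under pics/ and viewed, at most 10 in all, crops included, and the job is handed in when it is done.

Besides the shell and the picture viewer there is one more tool, called after "Call:" as name(argument=value, ...) on one line, values as JSON. carry_out: Moves the arm, as the interface text tells. Shift numbers are shares of 0.025 m and turn numbers shares of 0.1 rad, none past 1 either way. Its arguments: {"type":"object","properties":{"commands":{"type":"array"},"squeeze":{"type":"number"}},"required":["commands"]}

```bash
ls; mkdir -p pics
python3 - <<'E'
from cell import arm
import cv2,numpy as np
print(arm.observe())
for n in("scene","top"):
    d=arm.get_image(n); cv2.imwrite(f"pics/{n}0.png",d["pixels"][:,:,::-1]); np.savez(f"{n}0.npz",**d); print(n,d["mtx"],d["R"],d["t"])
E
```

```text
pics
{'clock': 0.0, 'joints': array([ 1.18938665,  0.43522149,  0.02497659,  1.57405644, -0.01156379,
        1.1340264 , -0.075079  ]), 'dq': array([-0.00201573, -0.00098291,  0.00194006,  0.00035157, -0.00020688,
        0.00085334, -0.00130969]), 'joint_efforts': array([ 1.63683671e-04, -6.67864609e+01,  9.84797850e-01, -3.14467549e+01,
       -6.06996543e-02,  4.27393278e-02,  1.88702752e-04]), 'position': array([ 0.17180177, -0.60040367,  0.22596169]), 'ee_rot': array([-3.10962026e+00, -4.36268678e-01,  6.13944710e-04]), 'force': array([ 0.23289113, -0.14473605, -0.69409914]), 'ft_torque': array([ 0.04036395, -0.01095045, -0.01434636]), 'gripper_force': 0.0, 'width': 1.003401524601719}
scene [[419.01598218   0.         315.29483487]
 [  0.         419.01598218 198.48691156]
 [  0.           0.           1.        ]] [[-0.81779011  0.57537239 -0.01288215]
 [ 0.44703264  0.6209621  -0.64386947]
 [-0.36246539 -0.53230882 -0.7650269 ]] [ 0.39631621 -0.18234385  1.26354347]
top [[509.89555766   0.         318.46743638]
 [  0.         509.89555766 197.84497402]
 [  0.           0.           1.        ]] [[-0.00929742 -0.99994798 -0.00419381]
 [-0.99018175  0.00979144 -0.13944255]
 [ 0.13947636  0.00285617 -0.99022128]] [0.032069   0.50366246 1.48180967]
```

View pics/scene0.png

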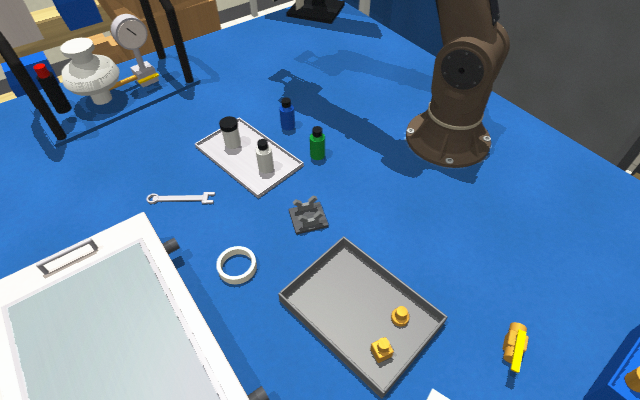

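View pics/top0.png

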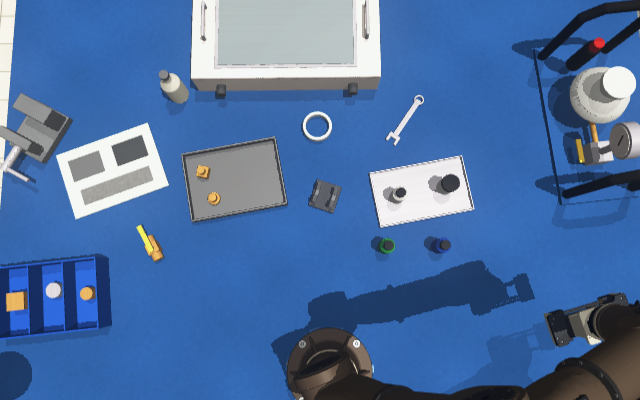

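The pictures show these bottle-like candidates:
- Silver bottle with narrow neck and black cap on the tray: scene (264,158), top (398,193).
- Wide-lidded jar on the tray: scene (230,133), top (449,184).
- Green bottle: scene (317,144). Blue bottle: scene (287,114). Both are off the tray.
- Grey bottle at top (173,86), also off the tray.

Only the one at scene (264,158) fits: it is aluminium, narrow-necked and on the tray. I'll confirm it in a crop and measure.

```bash
cat > h.py <<'E'
import numpy as np,cv2
def cloud(d):
    v,u=np.mgrid[0:400,0:640]; z=d["range_z"]; K=d["mtx"]
    c=np.stack([(u-K[0,2])/K[0,0]*z,(v-K[1,2])/K[1,1]*z,z],-1)
    P=(c-d["t"])@d["R"]; P[z==0]=np.nan; return P
def ray(d,u,v,h):
    r=d["R"].T@np.linalg.solve(d["mtx"],[u,v,1]); o=-d["R"].T@d["t"]
    return o+r*(h-o[2])/r[2]
def two(d1,p1,d2,p2):
    A=[d["mtx"]@np.c_[d["R"],d["t"]] for d in(d1,d2)]
    X=cv2.triangulatePoints(A[0],A[1],np.float64(p1).reshape(2,1),np.float64(p2).reshape(2,1)); return (X[:3]/X[3]).ravel()
E
python3 - <<'E'
from h import *
D={n:dict(np.load(f"{n}0.npz")) for n in("scene","top")}
def blob(d,box,lohi):
    x0,y0,x1,y1=box; g=d["pixels"][y0:y1,x0:x1].max(2)
    m=((g>=lohi[0])&(g<=lohi[1])).astype(np.uint8)
    n,l,s,c=cv2.connectedComponentsWithStats(m); i=1+s[1:,4].argmax()
    return c[i]+[x0,y0],s[i]
# caps
for nm,a,b in(("bottle",(254,136,274,152),(388,184,408,204)),("jar",(216,112,242,128),(436,170,464,196))):
    s,ss=blob(D["scene"],a,(0,70)); t,ts=blob(D["top"],b,(0,70)); print(nm,s,ss,t,ts,two(D["scene"],s,D["top"],t))
for n,d in D.items():
    P=cloud(d)
    for nm,box in(("bottle",(254,136,276,178) if n=="scene" else (384,180,412,208)),("cradle",(285,192,330,236) if n=="scene" else (304,174,346,216))):
        x0,y0,x1,y1=box; q=P[y0:y1,x0:x1].reshape(-1,3); q=q[~np.isnan(q[:,0])]
        zm=np.percentile(q[:,2],99.5); print(n,nm,"zmax",zm,end=" ")
        k=q[q[:,2]>zm-.006]; print("top pts",len(k),k.mean(0),k.min(0),k.max(0))
# tray/tote/cradle outline: rectangles in top view
d=D["top"];hsv=cv2.cvtColor(d["pixels"],cv2.COLOR_RGB2HSV)
m=(hsv[...,1]<90).astype(np.uint8)
for nm,(x0,y0,x1,y1),h in(("tray",(362,150,480,232),.014),("tote",(176,132,294,226),.035),("cradle",(302,172,348,218),.01)):
    s=np.zeros_like(m); s[y0:y1,x0:x1]=m[y0:y1,x0:x1]
    c=max(cv2.findContours(s,0,2)[0],key=cv2.contourArea)
    pts=np.array([ray(d,*p[0],h)[:2] for p in c],np.float32); r=cv2.minAreaRect(pts); print(nm,r)
    P=cloud(d)[s>0]; print("  z pct",np.nanpercentile(P[:,2],[2,20,50,80,98]).round(4))
a=cv2.resize(D["scene"]["pixels"][100:240,185:345],None,fx=3.5,fy=3.5,interpolation=2)
b=cv2.resize(D["top"]["pixels"][170:220,300:345],(220,244),interpolation=2)
im=np.zeros((490,790,3),np.uint8); im[:,:560]=a; im[:244,565:785]=b
cv2.imwrite("pics/crop.png",im[:,:,::-1])
E
```

```text
bottle [262.26373626 144.20879121] [ 4  3 10 11 91] [399.34146341 191.82926829] [ 8  4  8  9 41] [ 0.51060721 -0.20423692  0.09794588]
jar [228.22807018 122.40935673] [  4   5  18  11 171] [449.4479638  182.48868778] [  5   5  18  17 221] [ 0.53789022 -0.35100899  0.08690809]
scene bottle zmax 0.10485706772714876 top pts 66 [ 0.50980384 -0.20704514  0.10255334] [ 0.4962806  -0.22211864  0.09916512] [ 0.52310799 -0.19430859  0.10788067]
scene cradle zmax 0.051962619842492695 top pts 82 [0.51581021 0.01060147 0.04933338] [ 0.47465901 -0.03155618  0.04602385] [0.54927555 0.04616346 0.05397285]
top bottle zmax 0.10566938783763674 top pts 53 [ 0.51124489 -0.20804493  0.10249487] [ 0.50032726 -0.21957222  0.09988107] [ 0.52368524 -0.19638858  0.10752824]
top cradle zmax 0.0508041899534326 top pts 43 [0.5116667  0.00755907 0.04905218] [ 0.48043227 -0.02790746  0.04510329] [0.54978517 0.04633186 0.05722736]
tray ((0.5254958271980286, -0.2824716567993164), (0.17175421118736267, 0.29183897376060486), 10.26240348815918)
  z pct [-0.0037  0.0008  0.0044  0.0096  0.0884]
tote ((0.5649794936180115, 0.2814587950706482), (0.2133961170911789, 0.289971262216568), 10.143060684204102)
  z pct [-0.0024  0.0019  0.0052  0.0095  0.0362]
cradle ((0.513841986656189, 0.008231032639741898), (0.07852274179458618, 0.08404485136270523), 70.92803192138672)
  z pct [0.0022 0.0071 0.0108 0.0221 0.0499]
```

View pics/crop.png

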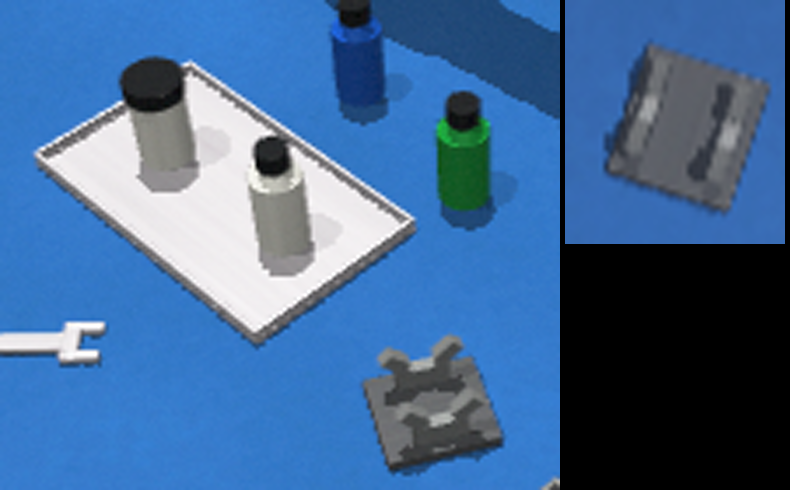

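The crop confirms it: the silver, narrow-necked, black-capped bottle at crop (275,200) stands on the tray. The jar is at (155,115), and the cradle's groove runs from crop (420,370) to (450,430). Next I'll write a helper that turns a target pose into round row numbers.

```bash
cat >> h.py <<'E'
from scipy.spatial.transform import Rotation as Ro
def frame(az,down,xdown=True):
    """tool z at azimuth az, 'down' rad below horizontal; y horizontal; x down (upright grip) or up"""
    d=np.array([np.cos(az),np.sin(az),0]); z=np.cos(down)*d-np.sin(down)*np.array([0,0,1.])
    y=np.cross(z,[0,0,-1.]) ; y/=np.linalg.norm(y)
    if not xdown: y=-y
    return np.c_[np.cross(y,z),y,z]
def plan(s,p,R,smax=1.0,rmax=.75,n=None):
    R0=Ro.from_rotvec(s["ee_rot"]).as_matrix(); p=R0.T@(np.asarray(p)-s["position"]); w=Ro.from_matrix(R0.T@R).as_rotvec()
    n=n or max(1,int(np.ceil(max(np.abs(p).max()/.025/smax,np.abs(w).max()/.1/rmax))))
    while 1:
        A=sum(Ro.from_rotvec(w*k/n).as_matrix() for k in range(n)); q=np.linalg.solve(A,p)/.025
        if np.abs(q).max()<=smax: break
        n+=1
    print("rows",n,"shift",q.round(2),"turn",(w/n/.1).round(2))
def log(s):
    import json; open("log.jsonl","a").write(json.dumps({k:np.asarray(s[k]).tolist() for k in("joints","position","ee_rot")})+"\n")
E
python3 - <<'E'
from cell import arm; from h import *
s=arm.observe(); log(s)
d=frame(np.arctan2(-.93,-.37),0); y=d[:,1]; z=np.array([0,0,-1.]); R=np.c_[np.cross(y,z),y,z]; print(R)
plan(s,[.56,-.10,.30],R)
E
```

```text
[[ 0.36966745  0.92916413  0.        ]
 [ 0.92916413 -0.36966745  0.        ]
 [ 0.          0.         -1.        ]]
rows 26 shift [ 0.99 -0.19 -0.11] turn [-0.   -0.   -0.35]
```

Call:
carry_out(commands=[[1,0.99,-0.19,-0.11,0,0,-0.35],[1,0.99,-0.19,-0.11,0,0,-0.35],[1,0.99,-0.19,-0.11,0,0,-0.35],[1,0.99,-0.19,-0.11,0,0,-0.35],[1,0.99,-0.19,-0.11,0,0,-0.35],[1,0.99,-0.19,-0.11,0,0,-0.35],[1,0.99,-0.19,-0.11,0,0,-0.35],[1,0.99,-0.19,-0.11,0,0,-0.35]])

```text
clock: 0.9
position: [0.3395, -0.488, 0.2484]
ee_rot: [-3.018, -0.868, 0.001]
force: [0.4, -0.4, 0.3]
width: 1.003
gripper_force: 0.0
```

Run:
```python
from cell import arm; from h import *
s=arm.observe(); log(s); print(s["joints"],s["position"],s["ee_rot"],s["clock"])
```

```text
[ 0.94053528  0.37376571 -0.09362825  1.61217713  0.03727801  1.15820125
 -0.17223151] [ 0.33950943 -0.4880482   0.24841458] [-3.01845474e+00 -8.68311075e-01  5.44445809e-04] 0.9
```

Call:
carry_out(commands=[[1,0.99,-0.19,-0.11,0,0,-0.35],[1,0.99,-0.19,-0.11,0,0,-0.35],[1,0.99,-0.19,-0.11,0,0,-0.35],[1,0.99,-0.19,-0.11,0,0,-0.35],[1,0.99,-0.19,-0.11,0,0,-0.35],[1,0.99,-0.19,-0.11,0,0,-0.35],[1,0.99,-0.19,-0.11,0,0,-0.35],[1,0.99,-0.19,-0.11,0,0,-0.35]])

```text
clock: 1.7
position: [0.4687, -0.3342, 0.2704]
ee_rot: [-2.868, -1.281, 0.001]
force: [0.0, -0.1, -0.3]
width: 0.993
gripper_force: 0.0
```

Run:
```python
from cell import arm; from h import *
s=arm.observe(); log(s); print(s["joints"],s["position"],s["ee_rot"],s["clock"])
plan(s,[.56,-.10,.30],frame(np.arctan2(-.93,-.37),1.05))
```

```text
[ 0.69111132  0.3366105  -0.22224793  1.61724588  0.07821695  1.19728091
 -0.27832993] [ 0.46867094 -0.33422586  0.27040771] [-2.86784174e+00 -1.28096623e+00  7.26148556e-04] 1.7
rows 10 shift [ 0.95 -0.2  -0.35] turn [-0.09 -0.52 -0.34]
```

Call:
carry_out(commands=[[1,0.95,-0.2,-0.35,-0.09,-0.52,-0.34],[1,0.95,-0.2,-0.35,-0.09,-0.52,-0.34],[1,0.95,-0.2,-0.35,-0.09,-0.52,-0.34],[1,0.95,-0.2,-0.35,-0.09,-0.52,-0.34],[1,0.95,-0.2,-0.35,-0.09,-0.52,-0.34]])

```text
clock: 2.2
position: [0.5239, -0.2224, 0.3017]
ee_rot: [2.603, 1.44, -0.33]
force: [0.5, -0.3, -0.7]
width: 0.997
gripper_force: 0.0
```

Run:
```python
from cell import arm; from h import *
s=arm.observe(); log(s); print(s["joints"],s["position"],s["ee_rot"],s["clock"])
```

```text
[ 0.34208325  0.34385891 -0.27306823  1.56516052  0.34382785  1.36252772
 -0.57218491] [ 0.52389008 -0.22244674  0.3016573 ] [ 2.60325671  1.4404727  -0.32992064] 2.2
```

Call:
carry_out(commands=[[1,0.95,-0.2,-0.35,-0.09,-0.52,-0.34],[1,0.95,-0.2,-0.35,-0.09,-0.52,-0.34],[1,0.95,-0.2,-0.35,-0.09,-0.52,-0.34],[1,0.95,-0.2,-0.35,-0.09,-0.52,-0.34],[1,0.95,-0.2,-0.35,-0.09,-0.52,-0.34]])

```text
clock: 2.7
position: [0.5608, -0.0992, 0.299]
ee_rot: [2.305, 1.557, -0.623]
force: [0.0, 0.1, 0.6]
width: 1.001
gripper_force: 0.0
```

```bash
cat > kin.py <<'E'
from h import *
import json,itertools
from scipy.optimize import least_squares
# chain: Rz(q1) Ry(q2) Rz(q3) Ry(q4) Rz(q5) Ry(q6) Rz(q7), signs sg, link offset vectors
def fk(q,sg,par):
    o=np.array(par[:7])*1.0; L=np.asarray(par[7:]).reshape(-1,3)
    T=np.eye(3); p=np.zeros(3)
    for i,a in enumerate("zyzyzyz"):
        T=T@Ro.from_euler(a,sg[i]*q[i]+o[i]).as_matrix(); p=p+T@L[i]
    return p,T
def full(x):  # parameters: base yaw, tool yaw, d1,L1,L2,L3, offsets in x (a1..a4), lateral y (2)
    o=[x[0],0,0,0,0,0,x[1]]
    L=[[0,0,x[2]],[x[6],x[10],x[3]],[0,0,0],[x[7],x[11],x[4]],[0,0,0],[x[8],x[9],x[5]],[0,0,0]]
    return o+sum(L,[])
if __name__=="__main__":
    from cell import arm
    s=arm.observe(); log(s); print(s["joints"],s["position"],s["clock"])
    S=[json.loads(l) for l in open("log.jsonl")]
    best=[]
    for s3,s5,s7,s1 in itertools.product((1,-1),repeat=4):
        sg=[s1,1,s3,1,s5,1,s7]
        def res(x):
            r=[]
            for q in S:
                p,T=fk(q["joints"],sg,full(x)); M=Ro.from_rotvec(q["ee_rot"]).as_matrix()
                r+=list((p-q["position"])*5)+list((T-M).ravel())
            return r+list(.02*np.array(x[6:]))
        for y0 in(0,1.57,-1.57):
          for b in (0,-1.57,3.14):
            f=least_squares(res,[b,y0,.35,.42,.42,.25]+[0]*6); best.append((f.cost,sg,f.x))
    best.sort(key=lambda b:b[0])
    for b in best[:3]: print(b[0],b[1],b[2].round(4))
    np.savez("kin.npz",sg=best[0][1],x=best[0][2])
E
python3 kin.py
```

```text
[ 0.01221852  0.4603662  -0.31873763  1.49366724  0.53961731  1.57519602
 -0.78165298] [ 0.56083967 -0.09923949  0.29898107] 2.7
3.1980337632826996e-07 [-1, 1, -1, 1, -1, 1, -1] [-0.0000e+00  1.5708e+00  2.7200e-01  5.5760e-01  4.2760e-01  3.7040e-01
 -0.0000e+00 -0.0000e+00 -1.0000e-04 -4.0000e-04 -3.6400e-02 -1.6500e-02]
3.198033763282834e-07 [-1, 1, -1, 1, -1, 1, -1] [-0.0000e+00  1.5708e+00  2.7200e-01  5.5760e-01  4.2760e-01  3.7040e-01
 -0.0000e+00 -0.0000e+00 -1.0000e-04 -4.0000e-04 -3.6400e-02 -1.6500e-02]
3.198033763282868e-07 [-1, 1, -1, 1, -1, 1, -1] [-0.0000e+00  1.5708e+00  2.7200e-01  5.5760e-01  4.2760e-01  3.7040e-01
 -0.0000e+00 -0.0000e+00 -1.0000e-04 -4.0000e-04 -3.6400e-02 -1.6500e-02]
```

```bash
cat > ik.py <<'E'
from kin import *
k=np.load("kin.npz"); SG=k["sg"]; X=full(k["x"])
LO=np.array([-2.62,-.44,-1.27,.08,-1.32,.12,-2.74])+.05; HI=np.array([2.62,2.09,1.32,2.57,4.46,2,2.74])-.05
def ik(p,R,q0,reg=.01):
    def f(q):
        a,T=fk(q,SG,X); return np.r_[(a-p)*10,Ro.from_matrix(T.T@R).as_rotvec()*3,reg*(q-q0)]
    r=least_squares(f,np.clip(q0,LO,HI),bounds=(LO,HI)); a,T=fk(r.x,SG,X)
    return r.x,np.linalg.norm(a-p),np.linalg.norm(Ro.from_matrix(T.T@R).as_rotvec())
E
python3 - <<'E'
from ik import *
q0=np.array(json.loads(open("log.jsonl").readlines()[-1])["joints"])
rng=np.random.default_rng(0)
def best(p,R,n=6):
    c=[ik(p,R,q0)]+[ik(p,R,rng.uniform(LO,HI),1e-3) for _ in range(n)]
    c=[x for x in c if x[1]<.003 and x[2]<.01]
    return min(c,key=lambda x:np.abs(x[0]-q0).max())[0].round(2) if c else None
G=np.array([.511,-.206,.054])
for az in(-140,-111.7,-90,-70,-45):
  for dn in(.3,.5,.7):
    R=frame(np.radians(az),dn); print("pick",az,dn,best(G+.019*R[:,2],R))
T=np.array([.576,.2175,.060])
for az in(-111,-70,0,20,45,90):
  for dn in(.3,.5,.7):
    R=frame(np.radians(az),dn); print("tote",az,dn,best(T+.019*R[:,2],R))
for az in(-111,-70,-20,20,70):
  for dn in(-.3,-.5,-.7):
    R=frame(np.radians(az),dn,False); print("inv",az,dn,best(np.array([.55,0,.4])+0*R[:,2],R))
E
```

```text
pick -140 0.3 [-0.08  1.15 -0.    1.35  0.61  1.81 -1.21]
pick -140 0.5 [-0.03  1.03 -0.05  1.43  0.58  1.65 -1.22]
pick -140 0.7 [ 0.03  0.92 -0.1   1.53  0.55  1.49 -1.21]
pick -111.7 0.3 [-0.2   1.04 -0.08  1.71  0.93  1.56 -1.29]
pick -111.7 0.5 [-0.12  0.93 -0.13  1.77  0.91  1.42 -1.25]
pick -111.7 0.7 [-0.03  0.82 -0.19  1.82  0.88  1.28 -1.19]
pick -90 0.3 [-0.31  0.98 -0.05  2.01  1.2   1.36 -1.45]
pick -90 0.5 [-0.28  0.85 -0.03  2.06  1.17  1.17 -1.34]
pick -90 0.7 [-0.13  0.74 -0.14  2.07  1.16  1.06 -1.22]
pick -70 0.3 [-0.7   1.05  0.39  2.32  1.54  0.92 -1.75]
pick -70 0.5 [-0.29  0.82 -0.06  2.31  1.59  1.11 -1.56]
pick -70 0.7 [-0.36  0.7   0.17  2.31  1.55  0.76 -1.39]
pick -45 0.3 None
pick -45 0.5 None
pick -45 0.7 [ 0.75  1.09 -1.22  2.47  2.06  1.69 -0.97]
tote -111 0.3 [-0.92  1.34  0.53  0.97  0.21  1.95 -0.87]
tote -111 0.5 [-0.62  1.18 -0.17  1.05  0.57  1.94 -1.23]
tote -111 0.7 [-0.56  1.06 -0.23  1.18  0.54  1.76 -1.27]
tote -70 0.3 [-0.79  1.09 -0.23  1.53  1.05  1.72 -1.22]
tote -70 0.5 [-0.46  1.12 -0.76  1.56  1.26  1.9  -1.31]
tote -70 0.7 [-0.48  0.
[... 659 characters left out ...]
[ 0.13  0.78 -0.19  1.9  -1.12  0.85 -2.21]
inv -111 -0.3 [-0.94  1.1   0.79  1.47  0.79  1.95  2.59]
inv -111 -0.5 [-0.96  1.22  0.87  1.53  0.84  1.92  2.6 ]
inv -111 -0.7 [-0.94  1.3   0.86  1.6   0.94  1.95  2.54]
inv -70 -0.3 [-0.82  0.74  0.08  2.01  1.29  1.95  1.98]
inv -70 -0.5 [-0.9   0.88  0.27  2.04  1.31  1.95  1.89]
inv -70 -0.7 [-0.94  1.04  0.43  2.05  1.31  1.95  1.8 ]
inv -20 -0.3 None
inv -20 -0.5 None
inv -20 -0.7 None
inv 20 -0.3 None
inv 20 -0.5 None
inv 20 -0.7 [ 0.76  1.21 -0.74  2.5   4.25  1.95  2.44]
inv 70 -0.3 [ 1.32  1.16 -1.22  1.94 -1.02  1.04  0.8 ]
inv 70 -0.5 [ 1.27  1.32 -1.22  1.96 -1.08  1.08  0.94]
inv 70 -0.7 [ 1.21  1.47 -1.22  1.96 -1.13  1.15  1.07]
```

Run:
```python
from ik import *
qp=np.array([-0.12,0.93,-0.13,1.77,0.91,1.42,-1.25])
out=[]
for az in(-100,-80,-60,-40):
  for dn in(-.5,):
    for x in(.5,.6,.7):
      for y in(-.2,0,.15):
        for z in(.35,.5):
          R=frame(np.radians(az),dn,False)
          for s in([-.5,.9,.1,2,1.3,1.7,1.9],[-.5,.6,0,1.6,1.5,1.7,1.5]):
            q,e,r=ik(np.array([x,y,z]),R,np.array(s),.02)
            if e<.01 and r<.03: out.append((np.minimum(q-LO,HI-q).min()+.05,az,x,y,z,q.round(2)))
out.sort(key=lambda o:-o[0])
for o in out[:14]: print(*o)
for az in(-30,-15,0,10):
  for dn in(.5,.6): R=frame(np.radians(az),dn); print(az,dn,[v.round(3) for v in ik(np.array([.576,.2175,.060])+.019*R[:,2],R,np.array([-.29,.94,-.5,2.3,2.1,1.5,-1.3]))])
```

```text
0.27620332304576206 -60 0.7 -0.2 0.5 [-0.48  0.71  0.33  2.02  1.94  1.72  1.94]
0.25697829837773595 -40 0.7 -0.2 0.5 [-0.37  0.63  0.31  2.25  2.33  1.74  1.66]
0.2545439897132253 -40 0.7 -0.2 0.5 [-0.36  0.63  0.3   2.25  2.33  1.75  1.66]
0.24764751358510745 -60 0.7 -0.2 0.5 [-0.45  0.7   0.28  2.02  1.95  1.75  1.95]
0.2122706650166814 -60 0.7 -0.2 0.35 [-0.46  0.99  0.3   2.    1.82  1.79  1.68]
0.20682237546547938 -80 0.7 -0.2 0.5 [-0.5   0.82  0.37  1.73  1.66  1.79  2.23]
0.18457505564174398 -40 0.7 0 0.5 [-0.69  0.65  0.2   2.13  2.01  1.82  1.89]
0.1778499958431578 -80 0.7 -0.2 0.35 [-0.47  1.06  0.32  1.71  1.55  1.82  2.01]
0.17111091778914939 -60 0.7 -0.2 0.35 [-0.43  0.98  0.25  2.    1.84  1.83  1.7 ]
0.1672595129175269 -40 0.7 0 0.5 [-0.66  0.65  0.17  2.13  2.02  1.83  1.9 ]
0.15364820073779434 -60 0.6 -0.2 0.5 [-0.5   0.62  0.27  2.26  1.88  1.85  1.82]
0.14864694245001225 -80 0.7 -0.2 0.5 [-0.45  0.81  0.28  1.73  1.7   1.85  2.24]
0.143590882139579 -40 0.7 0.15 0.5 [-0.88  0.72  0.17  1.93  1.86  1.86  2.08]
0.13666472615784125 -60 0.7 0 0.5 [-0.74  0.75  0.25  1.
[... 179 characters left out ...]
1.648,  1.485, -1.229]), np.float64(0.0), np.float64(0.0)]
-15 0.5 [array([-0.456,  0.917, -0.648,  2.292,  1.937,  1.517, -1.332]), np.float64(0.0), np.float64(0.0)]
-15 0.6 [array([-0.391,  0.854, -0.685,  2.274,  1.9  ,  1.386, -1.236]), np.float64(0.0), np.float64(0.0)]
0 0.5 [array([-0.366,  0.906, -0.605,  2.44 ,  2.273,  1.484, -1.323]), np.float64(0.0), np.float64(0.0)]
0 0.6 [array([-0.306,  0.827, -0.64 ,  2.41 ,  2.225,  1.305, -1.228]), np.float64(0.0), np.float64(0.0)]
10 0.5 [array([-0.269,  0.904, -0.563,  2.506,  2.543,  1.45 , -1.28 ]), np.float64(0.0), np.float64(0.0)]
10 0.6 [array([-0.214,  0.816, -0.604,  2.469,  2.481,  1.243, -1.198]), np.float64(0.0), np.float64(0.0)]
```

Run:
```python
from cell import arm; from h import *
s=arm.observe()
R=frame(np.radians(-111.7),.5); G=np.array([.511,-.206,.055]); plan(s,G-.10*R[:,2],R); print(G-.1*R[:,2])
```

```text
rows 8 shift [ 0.58 -0.03  0.82] turn [-0.01 -0.68 -0.  ]
[ 0.54344833 -0.12446095  0.10294255]
```

Call:
carry_out(commands=[[1,0.58,-0.03,0.82,-0.01,-0.68,0],[1,0.58,-0.03,0.82,-0.01,-0.68,0],[1,0.58,-0.03,0.82,-0.01,-0.68,0],[1,0.58,-0.03,0.82,-0.01,-0.68,0],[1,0.58,-0.03,0.82,-0.01,-0.68,0],[1,0.58,-0.03,0.82,-0.01,-0.68,0],[1,0.58,-0.03,0.82,-0.01,-0.68,0],[1,0.58,-0.03,0.82,-0.01,-0.68,0]])

```text
clock: 3.5
position: [0.5444, -0.125, 0.1015]
ee_rot: [1.901, 1.288, -1.125]
force: [0.1, -0.9, 0.4]
width: 1.001
gripper_force: 0.0
```

Run:
```python
from cell import arm; from h import *
d=arm.get_image("scene"); cv2.imwrite("pics/pre.png",cv2.resize(d["pixels"][60:260,160:420],None,fx=3,fy=3)[:,:,::-1])
s=arm.observe(); print(s["joints"].round(2),s["clock"],s["position"])
R=frame(np.radians(-111.7),.5); G=np.array([.511,-.206,.055]); plan(s,G+.019*R[:,2],R,.7)
```

```text
[-0.23  0.91 -0.17  1.62  0.81  1.61 -1.19] 3.55 [ 0.54148402 -0.12584205  0.09647991]
rows 7 shift [-0.02  0.01  0.65] turn [-0.    0.01  0.01]
```

View pics/pre.png

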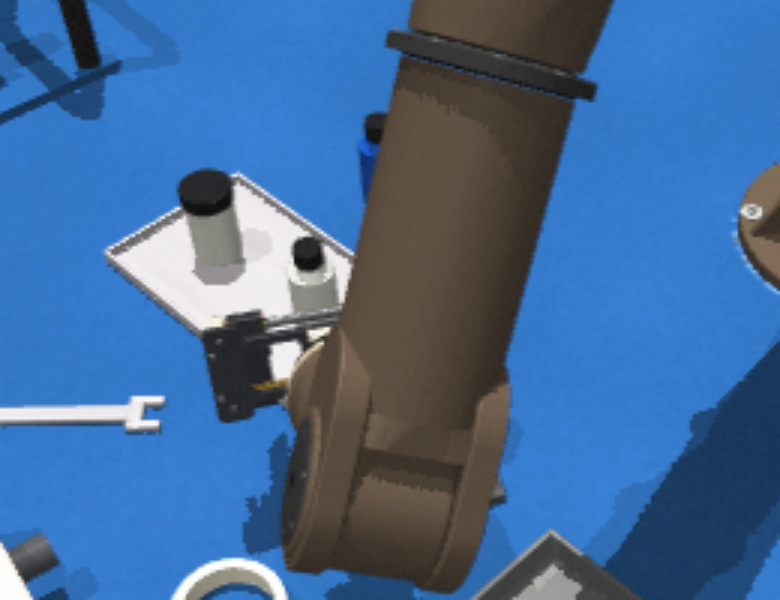

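The bottle cap is at crop (308,255), with the gripper ahead of it at (250,360). The path is clear and the jar is well beyond, so I'm advancing.

Call:
carry_out(commands=[[1,-0.02,0.01,0.65,0,0.01,0.01],[1,-0.02,0.01,0.65,0,0.01,0.01],[1,-0.02,0.01,0.65,0,0.01,0.01],[1,-0.02,0.01,0.65,0,0.01,0.01],[1,-0.02,0.01,0.65,0,0.01,0.01],[1,-0.02,0.01,0.65,0,0.01,0.01],[1,-0.02,0.01,0.65,0,0.01,0.01],[1,0,0,0,0,0,0]])

```text
clock: 4.35
position: [0.507, -0.2228, 0.0506]
ee_rot: [1.913, 1.281, -1.119]
force: [0.0, -0.1, 0.5]
width: 0.998
gripper_force: 0.0
```

Run:
```python
from cell import arm; from h import *
s=arm.observe(); R=Ro.from_rotvec(s["ee_rot"]).as_matrix(); print(s["clock"],s["joints"].round(2),s["position"],"grasp pt",s["position"]-.019*R[:,2],"bottle in tool",R.T@(np.array([.511,-.206,.055])-s["position"]),R[:,1:].round(3).tolist(), s["force"])
```

```text
4.35 [-0.12  0.92 -0.14  1.76  0.91  1.43 -1.25] [ 0.50697234 -0.2227524   0.05057021] grasp pt [ 0.51313311 -0.20731892  0.05978176] bottle in tool [ 0.00436649 -0.00251605 -0.0170614 ] [[0.927, -0.324], [-0.375, -0.812], [0.009, -0.485]] [ 0.03049008 -0.08070832  0.54264303]
```

Call:
carry_out(commands=[[1,0.16,-0.1,0.02,0,0,0],[0.7,0,0,0,0,0,0],[0.4,0,0,0,0,0,0],[0.2,0,0,0,0,0,0],[0.2,0,0,0,0,0,0],[0.2,0,0,0,0,0,0],[0.2,0,0,0,0,0,0],[0.2,0,0,0,0,0,0]], squeeze=35)

```text
clock: 5.15
position: [0.5068, -0.2177, 0.0472]
ee_rot: [1.912, 1.284, -1.115]
force: [-0.6, 0.9, 1.5]
width: 0.469
gripper_force: 34.9
```

```bash
cat > path.py <<'E'
from ik import *
from cell import arm
def roll(R,a): return R@Ro.from_rotvec([0,0,a]).as_matrix()
W=[((.55,-.15,.20),frame(np.radians(-111.7),.5)),
   ((.63,-.15,.36),frame(np.radians(-90),.1)),
   ((.68,-.18,.45),roll(frame(np.radians(-75),-.2),-np.pi/2)),
   ((.70,-.20,.50),frame(np.radians(-60),-.5,False))]
E
python3 - <<'E'
from path import *
s=arm.observe(); q=s["joints"]; p0=s["position"]; R0=Ro.from_rotvec(s["ee_rot"]).as_matrix()
print(s["force"])
from scipy.spatial.transform import Slerp
for p,R in W:
    plan({"position":p0,"ee_rot":Ro.from_matrix(R0).as_rotvec()},p,R,.8,.6)
    sl=Slerp([0,1],Ro.from_matrix([R0,R]))
    for t in np.linspace(.1,1,10):
        q,e,r=ik(p0+t*(np.array(p)-p0),sl(t).as_matrix(),q,.03)
    print(q.round(2),round(e,4),round(r,3)); p0,R0=np.array(p),R
E
```

```text
[-0.59359658  0.92946189  1.46219299]
rows 8 shift [-0.48  0.08 -0.71] turn [ 0.   -0.01 -0.01]
[-0.2   0.76 -0.17  1.59  0.82  1.7  -1.04] 0.0 0.0
rows 8 shift [-0.73  0.41 -0.34] turn [-0.46 -0.49 -0.14]
[-0.35  0.71 -0.1   1.64  1.23  1.84 -0.86] 0.0 0.0
rows 26 shift [-0.16 -0.04  0.07] turn [ 0.01 -0.17 -0.59]
[-0.35  0.66 -0.02  1.81  1.62  1.81  0.69] 0.0 0.0
rows 25 shift [ 0.03 -0.06  0.07] turn [ 0.17  0.02 -0.58]
[-0.43  0.69  0.25  2.02  1.96  1.77  1.96] 0.0 0.0
```

Call:
carry_out(commands=[[0.2,-0.48,0.08,-0.71,0,0,0],[0.2,-0.48,0.08,-0.71,0,0,0],[0.2,-0.48,0.08,-0.71,0,0,0],[0.2,-0.48,0.08,-0.71,0,0,0],[0.2,-0.48,0.08,-0.71,0,0,0],[0.2,-0.48,0.08,-0.71,0,0,0],[0.2,-0.48,0.08,-0.71,0,0,0],[0.2,-0.48,0.08,-0.71,0,0,0]])

```text
clock: 5.95
position: [0.5493, -0.1508, 0.2005]
ee_rot: [1.913, 1.285, -1.114]
force: [0.5, 0.1, -4.6]
width: 0.471
gripper_force: 35.0
```

Call:
carry_out(commands=[[0.2,-0.73,0.41,-0.34,-0.46,-0.49,-0.14],[0.2,-0.73,0.41,-0.34,-0.46,-0.49,-0.14],[0.2,-0.73,0.41,-0.34,-0.46,-0.49,-0.14],[0.2,-0.73,0.41,-0.34,-0.46,-0.49,-0.14],[0.2,-0.73,0.41,-0.34,-0.46,-0.49,-0.14],[0.2,-0.73,0.41,-0.34,-0.46,-0.49,-0.14],[0.2,-0.73,0.41,-0.34,-0.46,-0.49,-0.14],[0.2,-0.73,0.41,-0.34,-0.46,-0.49,-0.14]])

```text
clock: 6.75
position: [0.6268, -0.1512, 0.3615]
ee_rot: [1.291, 1.278, -1.145]
force: [1.1, 0.1, -3.2]
width: 0.465
gripper_force: 35.0
```

Run:
```python
from path import *
d=arm.get_image("scene"); cv2.imwrite("pics/lift.png",d["pixels"][:,:,::-1])
s=arm.observe(); print(s["clock"],s["joints"].round(2),s["force"],s["width"],s["gripper_force"])
plan(s,*W[2],n=20); plan({"position":np.array(W[2][0]),"ee_rot":Ro.from_matrix(W[2][1]).as_rotvec()},*W[3],n=20)
```

```text
6.8 [-0.35  0.69 -0.1   1.65  1.24  1.83 -0.87] [ 0.94390142  0.85297789 -1.68863614] 0.4715794226337667 34.95259076356888
rows 20 shift [-0.21 -0.04  0.08] turn [ 0.02 -0.22 -0.78]
rows 20 shift [ 0.03 -0.08  0.09] turn [ 0.21  0.02 -0.73]
```

View pics/lift.png

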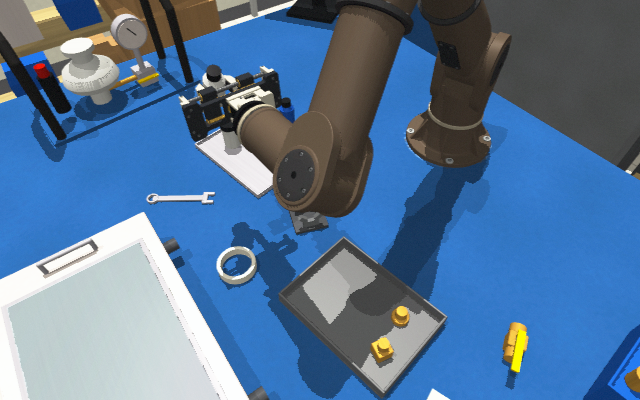

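The bottle is held upright at (213,80), and the jar is undisturbed at (230,135). Next is the roll, first half.

Call:
carry_out(commands=[[0.2,-0.21,-0.04,0.08,0.02,-0.22,-0.78],[0.2,-0.21,-0.04,0.08,0.02,-0.22,-0.78],[0.2,-0.21,-0.04,0.08,0.02,-0.22,-0.78],[0.2,-0.21,-0.04,0.08,0.02,-0.22,-0.78],[0.2,-0.21,-0.04,0.08,0.02,-0.22,-0.78],[0.2,-0.21,-0.04,0.08,0.02,-0.22,-0.78],[0.2,-0.21,-0.04,0.08,0.02,-0.22,-0.78],[0.2,-0.21,-0.04,0.08,0.02,-0.22,-0.78]])

```text
clock: 7.6
position: [0.6293, -0.1691, 0.4018]
ee_rot: [0.788, 1.591, -1.661]
force: [-0.6, -0.5, -2.7]
width: 0.468
gripper_force: 35.0
```

Call:
carry_out(commands=[[0.2,-0.21,-0.04,0.08,0.02,-0.22,-0.78],[0.2,-0.21,-0.04,0.08,0.02,-0.22,-0.78],[0.2,-0.21,-0.04,0.08,0.02,-0.22,-0.78],[0.2,-0.21,-0.04,0.08,0.02,-0.22,-0.78],[0.2,-0.21,-0.04,0.08,0.02,-0.22,-0.78],[0.2,-0.21,-0.04,0.08,0.02,-0.22,-0.78],[0.2,-0.21,-0.04,0.08,0.02,-0.22,-0.78],[0.2,-0.21,-0.04,0.08,0.02,-0.22,-0.78]])

```text
clock: 8.4
position: [0.6575, -0.1787, 0.4356]
ee_rot: [0.133, 1.804, -2.101]
force: [-0.3, 0.4, -3.1]
width: 0.472
gripper_force: 34.9
```

Call:
carry_out(commands=[[0.2,-0.21,-0.04,0.08,0.02,-0.22,-0.78],[0.2,-0.21,-0.04,0.08,0.02,-0.22,-0.78],[0.2,-0.21,-0.04,0.08,0.02,-0.22,-0.78],[0.2,-0.21,-0.04,0.08,0.02,-0.22,-0.78]])

```text
clock: 8.8
position: [0.6781, -0.181, 0.4449]
ee_rot: [-0.251, 1.863, -2.28]
force: [-0.9, 0.2, -2.9]
width: 0.473
gripper_force: 34.9
```

Run:
```python
from path import *
s=arm.observe(); print(s["clock"],s["joints"].round(2),s["width"],s["gripper_force"])
R=Ro.from_rotvec(s["ee_rot"]).as_matrix(); print(np.degrees(np.arccos(np.trace(R.T@W[2][1])/2-.5)))
plan(s,*W[3],n=20)
```

```text
8.8 [-0.34  0.67 -0.04  1.81  1.62  1.82  0.69] 0.47252483847666904 34.949010014534
0.9244483906257401
rows 20 shift [ 0.04 -0.09  0.09] turn [ 0.21  0.02 -0.72]
```

Call:
carry_out(commands=[[0.2,0.04,-0.09,0.09,0.21,0.02,-0.72],[0.2,0.04,-0.09,0.09,0.21,0.02,-0.72],[0.2,0.04,-0.09,0.09,0.21,0.02,-0.72],[0.2,0.04,-0.09,0.09,0.21,0.02,-0.72],[0.2,0.04,-0.09,0.09,0.21,0.02,-0.72],[0.2,0.04,-0.09,0.09,0.21,0.02,-0.72],[0.2,0.04,-0.09,0.09,0.21,0.02,-0.72],[0.2,0.04,-0.09,0.09,0.21,0.02,-0.72]])

```text
clock: 9.6
position: [0.6782, -0.1935, 0.4683]
ee_rot: [0.712, -1.492, 2.367]
force: [0.1, -0.0, -3.2]
width: 0.468
gripper_force: 34.9
```

Call:
carry_out(commands=[[0.2,0.04,-0.09,0.09,0.21,0.02,-0.72],[0.2,0.04,-0.09,0.09,0.21,0.02,-0.72],[0.2,0.04,-0.09,0.09,0.21,0.02,-0.72],[0.2,0.04,-0.09,0.09,0.21,0.02,-0.72],[0.2,0.04,-0.09,0.09,0.21,0.02,-0.72],[0.2,0.04,-0.09,0.09,0.21,0.02,-0.72],[0.2,0.04,-0.09,0.09,0.21,0.02,-0.72],[0.2,0.04,-0.09,0.09,0.21,0.02,-0.72]])

```text
clock: 10.4
position: [0.6894, -0.1995, 0.4916]
ee_rot: [1.0, -0.918, 2.048]
force: [-0.5, -0.0, -3.2]
width: 0.469
gripper_force: 35.0
```

Call:
carry_out(commands=[[0.2,0.04,-0.09,0.09,0.21,0.02,-0.72],[0.2,0.04,-0.09,0.09,0.21,0.02,-0.72],[0.2,0.04,-0.09,0.09,0.21,0.02,-0.72],[0.2,0.04,-0.09,0.09,0.21,0.02,-0.72]])

```text
clock: 10.8
position: [0.6988, -0.2006, 0.5009]
ee_rot: [1.099, -0.646, 1.857]
force: [0.1, 0.4, -2.7]
width: 0.471
gripper_force: 35.0
```

Run:
```python
from path import *
d=arm.get_image("scene"); cv2.imwrite("pics/inv.png",cv2.resize(d["pixels"][0:200,100:360],None,fx=3,fy=3)[:,:,::-1])
s=arm.observe(); print(s["clock"],s["joints"].round(2),s["width"],s["gripper_force"])
R=Ro.from_rotvec(s["ee_rot"]).as_matrix(); a=Ro.from_rotvec([1.912,1.284,-1.115]).as_matrix().T@[0,0,1]; ax=R@a
print("bottle axis",ax,"off deg",np.degrees(np.arccos(-ax[2])))
w=np.cross(ax,[0,0,-1]); print("fix turn tool /0.1",(R.T@w/.1).round(2))
```

```text
10.85 [-0.41  0.69  0.23  2.01  1.96  1.78  1.97] 0.4711023499463226 34.9539452791214
bottle axis [-0.01134914  0.0041836  -0.99992684] off deg 0.6930483016992384
fix turn tool /0.1 [-0.04  0.09  0.07]
```

View pics/inv.png

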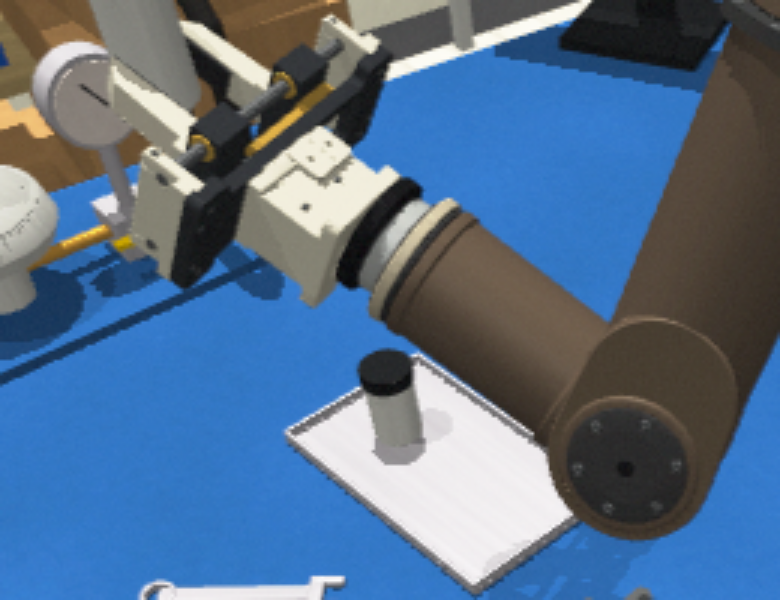

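The bottle is upside down, 0.7° off, with its base up at crop (145,30) and width and grip unchanged. I'm holding for over 2 s.

Call:
carry_out(commands=[[0.2,0,0,0,0,0,0],[0.2,0,0,0,0,0,0],[0.2,0,0,0,0,0,0],[0.2,0,0,0,0,0,0],[0.2,0,0,0,0,0,0],[0.2,0,0,0,0,0,0],[0.2,0,0,0,0,0,0],[0.2,0,0,0,0,0,0]])

```text
clock: 11.65
position: [0.6988, -0.2001, 0.502]
ee_rot: [1.096, -0.648, 1.861]
force: [0.0, -0.0, -2.8]
width: 0.468
gripper_force: 35.0
```

Call:
carry_out(commands=[[0.2,0,0,0,0,0,0],[0.2,0,0,0,0,0,0],[0.2,0,0,0,0,0,0],[0.2,0,0,0,0,0,0],[0.2,0,0,0,0,0,0],[0.2,0,0,0,0,0,0],[0.2,0,0,0,0,0,0],[0.2,0,0,0,0,0,0]])

```text
clock: 12.45
position: [0.6987, -0.2001, 0.502]
ee_rot: [1.096, -0.647, 1.861]
force: [-1.0, -0.3, -3.2]
width: 0.472
gripper_force: 35.0
```

Call:
carry_out(commands=[[0.2,0,0,0,0,0,0],[0.2,0,0,0,0,0,0],[0.2,0,0,0,0,0,0],[0.2,0,0,0,0,0,0],[0.2,0,0,0,0,0,0],[0.2,0,0,0,0,0,0],[0.2,0,0,0,0,0,0],[0.2,0,0,0,0,0,0]])

```text
clock: 13.25
position: [0.6987, -0.2001, 0.502]
ee_rot: [1.096, -0.647, 1.861]
force: [-0.1, -0.2, -4.4]
width: 0.47
gripper_force: 35.0
```

Call:
carry_out(commands=[[0.2,0,0,0,0,0,0],[0.2,0,0,0,0,0,0],[0.2,0,0,0,0,0,0],[0.2,0,0,0,0,0,0]])

```text
clock: 13.65
position: [0.6987, -0.2001, 0.502]
ee_rot: [1.096, -0.647, 1.861]
force: [0.7, 1.3, -4.5]
width: 0.47
gripper_force: 35.0
```

```bash
cat > path2.py <<'E'
from path import *
# bottle axis in tool, from the grasp reading; down angle that stands the bottle upright
a=Ro.from_rotvec([1.912,1.284,-1.115]).as_matrix().T@[0,0,1]
def up(az,dn0=.5):
    R=frame(az,dn0); ax=R@a; w=np.cross(ax,[0,0,1]); return Ro.from_rotvec(w).as_matrix()@R
W2=[((.68,-.12,.45),roll(frame(np.radians(-60),-.1),-np.pi/2)),
    ((.62,.02,.38),frame(np.radians(-40),.2)),
    ((.56,.2,.25),up(np.radians(-10))),
    (np.array([.576,.2175,.105])+.019*up(np.radians(-10))[:,2],up(np.radians(-10)))]
E
python3 - <<'E'
from path2 import *
from scipy.spatial.transform import Slerp
s=arm.observe(); q=s["joints"]; p0=s["position"]; R0=Ro.from_rotvec(s["ee_rot"]).as_matrix(); print(s["clock"],q.round(2),np.degrees(np.arccos(-(R0@a)[2])),s["width"],s["gripper_force"],a)
for p,R in W2:
    plan({"position":p0,"ee_rot":Ro.from_matrix(R0).as_rotvec()},p,R,.8,.75)
    sl=Slerp([0,1],Ro.from_matrix([R0,R]))
    for t in np.linspace(.1,1,10):
        q,e,r=ik(p0+t*(np.array(p)-p0),sl(t).as_matrix(),q,.03)
    print(q.round(2),round(e,4),round(r,3)); p0,R0=np.array(p),R
E
```

```text
13.65 [-0.41  0.69  0.23  2.01  1.96  1.79  1.97] 0.43441728688397746 0.4699235278346508 34.95311915874481 [-0.87360226  0.00999826 -0.4865379 ]
rows 21 shift [-0.07  0.01 -0.18] turn [-0.15 -0.15  0.73]
[-0.4   0.52 -0.11  1.98  1.69  1.68  0.65] 0.0 0.0
rows 21 shift [ 0.06  0.18 -0.27] turn [-0.24 -0.02  0.73]
[-0.47  0.34 -0.36  2.18  1.57  1.47 -0.92] 0.0 0.0
rows 9 shift [ 0.74  0.62 -0.38] turn [-0.55  0.34 -0.19]
[-0.51  0.32 -0.54  2.36  1.7   1.09 -0.98] 0.0 0.0
rows 7 shift [0.69 0.11 0.58] turn [0. 0. 0.]
[-0.55  0.73 -0.48  2.36  1.98  1.3  -1.34] 0.0 0.0
```

Held 2.8 s. Turning it back now.

Call:
carry_out(commands=[[0.2,-0.07,0.01,-0.18,-0.15,-0.15,0.73],[0.2,-0.07,0.01,-0.18,-0.15,-0.15,0.73],[0.2,-0.07,0.01,-0.18,-0.15,-0.15,0.73],[0.2,-0.07,0.01,-0.18,-0.15,-0.15,0.73],[0.2,-0.07,0.01,-0.18,-0.15,-0.15,0.73],[0.2,-0.07,0.01,-0.18,-0.15,-0.15,0.73],[0.2,-0.07,0.01,-0.18,-0.15,-0.15,0.73]])

```text
clock: 14.35
position: [0.6893, -0.1789, 0.4772]
ee_rot: [1.027, -1.161, 2.173]
force: [0.2, 0.3, -2.6]
width: 0.467
gripper_force: 34.9
```

Call:
carry_out(commands=[[0.2,-0.07,0.01,-0.18,-0.15,-0.15,0.73],[0.2,-0.07,0.01,-0.18,-0.15,-0.15,0.73],[0.2,-0.07,0.01,-0.18,-0.15,-0.15,0.73],[0.2,-0.07,0.01,-0.18,-0.15,-0.15,0.73],[0.2,-0.07,0.01,-0.18,-0.15,-0.15,0.73],[0.2,-0.07,0.01,-0.18,-0.15,-0.15,0.73],[0.2,-0.07,0.01,-0.18,-0.15,-0.15,0.73]])

```text
clock: 15.05
position: [0.6846, -0.1515, 0.4584]
ee_rot: [0.876, -1.72, 2.419]
force: [0.0, -1.0, -2.9]
width: 0.471
gripper_force: 34.9
```

Call:
carry_out(commands=[[0.2,-0.07,0.01,-0.18,-0.15,-0.15,0.73],[0.2,-0.07,0.01,-0.18,-0.15,-0.15,0.73],[0.2,-0.07,0.01,-0.18,-0.15,-0.15,0.73],[0.2,-0.07,0.01,-0.18,-0.15,-0.15,0.73],[0.2,-0.07,0.01,-0.18,-0.15,-0.15,0.73],[0.2,-0.07,0.01,-0.18,-0.15,-0.15,0.73],[0.2,-0.07,0.01,-0.18,-0.15,-0.15,0.73]])

```text
clock: 15.75
position: [0.6808, -0.1197, 0.4482]
ee_rot: [-0.483, 1.826, -2.014]
force: [0.4, -0.2, -2.6]
width: 0.473
gripper_force: 34.9
```

Run:
```python
from path2 import *
s=arm.observe(); print(s["clock"],s["joints"].round(2),s["width"],s["gripper_force"])
plan(s,*W2[1],n=21)
```

```text
15.75 [-0.39  0.53 -0.12  1.97  1.68  1.69  0.65] 0.47307148497328616 34.94726747274399
rows 21 shift [ 0.06  0.18 -0.27] turn [-0.24 -0.02  0.73]
```

Call:
carry_out(commands=[[0.2,0.06,0.18,-0.27,-0.24,-0.02,0.73],[0.2,0.06,0.18,-0.27,-0.24,-0.02,0.73],[0.2,0.06,0.18,-0.27,-0.24,-0.02,0.73],[0.2,0.06,0.18,-0.27,-0.24,-0.02,0.73],[0.2,0.06,0.18,-0.27,-0.24,-0.02,0.73],[0.2,0.06,0.18,-0.27,-0.24,-0.02,0.73],[0.2,0.06,0.18,-0.27,-0.24,-0.02,0.73]])

```text
clock: 16.45
position: [0.6541, -0.0816, 0.4141]
ee_rot: [-0.057, 1.883, -1.521]
force: [0.0, 0.3, -3.0]
width: 0.47
gripper_force: 34.9
```

Call:
carry_out(commands=[[0.2,0.06,0.18,-0.27,-0.24,-0.02,0.73],[0.2,0.06,0.18,-0.27,-0.24,-0.02,0.73],[0.2,0.06,0.18,-0.27,-0.24,-0.02,0.73],[0.2,0.06,0.18,-0.27,-0.24,-0.02,0.73],[0.2,0.06,0.18,-0.27,-0.24,-0.02,0.73],[0.2,0.06,0.18,-0.27,-0.24,-0.02,0.73],[0.2,0.06,0.18,-0.27,-0.24,-0.02,0.73]])

```text
clock: 17.15
position: [0.6355, -0.0331, 0.3896]
ee_rot: [0.313, 1.829, -1.012]
force: [0.4, 0.9, -2.7]
width: 0.47
gripper_force: 34.9
```

Call:
carry_out(commands=[[0.2,0.06,0.18,-0.27,-0.24,-0.02,0.73],[0.2,0.06,0.18,-0.27,-0.24,-0.02,0.73],[0.2,0.06,0.18,-0.27,-0.24,-0.02,0.73],[0.2,0.06,0.18,-0.27,-0.24,-0.02,0.73],[0.2,0.06,0.18,-0.27,-0.24,-0.02,0.73],[0.2,0.06,0.18,-0.27,-0.24,-0.02,0.73],[0.2,0.06,0.18,-0.27,-0.24,-0.02,0.73]])

```text
clock: 17.85
position: [0.6198, 0.0213, 0.3797]
ee_rot: [0.629, 1.684, -0.503]
force: [-0.0, -0.1, -3.5]
width: 0.472
gripper_force: 35.0
```

Run:
```python
from path2 import *
s=arm.observe(); print(s["clock"],s["joints"].round(2),s["width"],s["gripper_force"])
plan(s,*W2[2],n=12)
```

```text
17.85 [-0.45  0.35 -0.39  2.17  1.57  1.49 -0.93] 0.4721345724554187 34.950763285160065
rows 12 shift [ 0.56  0.46 -0.28] turn [-0.42  0.26 -0.15]
```

Call:
carry_out(commands=[[0.2,0.56,0.46,-0.28,-0.42,0.26,-0.15],[0.2,0.56,0.46,-0.28,-0.42,0.26,-0.15],[0.2,0.56,0.46,-0.28,-0.42,0.26,-0.15],[0.2,0.56,0.46,-0.28,-0.42,0.26,-0.15],[0.2,0.56,0.46,-0.28,-0.42,0.26,-0.15],[0.2,0.56,0.46,-0.28,-0.42,0.26,-0.15]])

```text
clock: 18.45
position: [0.6067, 0.113, 0.3088]
ee_rot: [0.416, 1.896, -0.305]
force: [0.4, 0.8, -2.8]
width: 0.472
gripper_force: 35.0
```

Call:
carry_out(commands=[[0.2,0.56,0.46,-0.28,-0.42,0.26,-0.15],[0.2,0.56,0.46,-0.28,-0.42,0.26,-0.15],[0.2,0.56,0.46,-0.28,-0.42,0.26,-0.15],[0.2,0.56,0.46,-0.28,-0.42,0.26,-0.15],[0.2,0.56,0.46,-0.28,-0.42,0.26,-0.15],[0.2,0.56,0.46,-0.28,-0.42,0.26,-0.15],[0.2,0,0,0,0,0,0]])

```text
clock: 19.15
position: [0.5597, 0.2014, 0.2493]
ee_rot: [0.188, 2.078, -0.092]
force: [0.6, -0.7, -3.0]
width: 0.467
gripper_force: 35.0
```

Run:
```python
from path2 import *
s=arm.observe(); print(s["clock"],s["joints"].round(2),s["width"],s["gripper_force"]); R=Ro.from_rotvec(s["ee_rot"]).as_matrix(); print("axis",R@a)
plan(s,*W2[3],n=10)
for n in("top","scene"):
    d=arm.get_image(n); np.savez(n+"1.npz",**d)
    cv2.imwrite(f"pics/{n}1.png",d["pixels"][:,:,::-1])
i=np.vstack([cv2.resize(cv2.imread("pics/top1.png")[80:280,120:420],(450,300)),cv2.resize(cv2.imread("pics/scene1.png")[150:390,200:560],(450,300))]); cv2.imwrite("pics/overtote.png",i)
```

```text
19.15 [-0.48  0.32 -0.57  2.35  1.69  1.09 -0.97] 0.4672785350957034 34.953093230724335
axis [ 0.00609244 -0.00393986  0.99997368]
rows 10 shift [0.48 0.07 0.41] turn [ 0.   -0.01 -0.  ]
```

View pics/overtote.png

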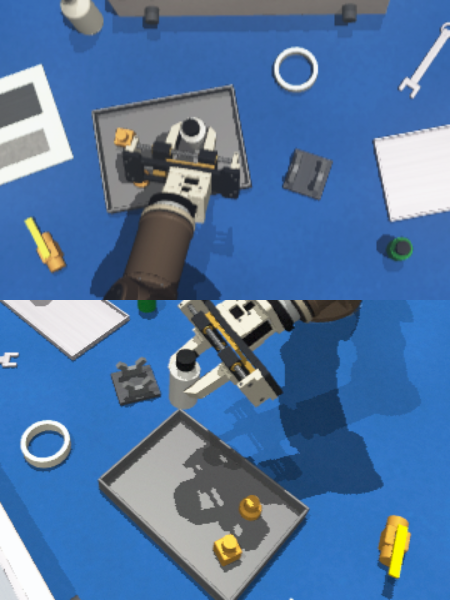

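The bottle hangs upright over the tote, with its cap at (192,130) in the upper half of the picture. I'll check the fittings' clearances against the gripper body.

Run:
```python
from path2 import *
d=dict(np.load("top0.npz")); hsv=cv2.cvtColor(d["pixels"],cv2.COLOR_RGB2HSV); P=cloud(d)
m=((hsv[...,1]>120)&(hsv[...,0]>8)&(hsv[...,0]<32)).astype(np.uint8); m[:,:180]=0;m[:,285:]=0;m[:140]=0;m[220:]=0
n,l,s,c=cv2.connectedComponentsWithStats(m)
R=up(np.radians(-10)); 
for i in range(1,n):
    if s[i,4]<20: continue
    q=P[l==i]; h=np.nanpercentile(q[:,2],97); print(s[i],"z top",h, "ctr",ray(d,*c[i],.03)[:2])
    for az in(-30,-10,10):
        R=up(np.radians(az)); T=np.array([.576,.2175,.061])
        for hh in (h,): 
            v=R.T@(np.r_[ray(d,*c[i],.03)[:2],hh]-T); print("  az",az,"top in tool from grasp x(down),y,z",v.round(3))
p=[ray(d,u,v,.035)[:2].round(3) for u,v in((183,154),(275,138),(286,203),(193,220))]; print("tote corners",p,np.mean(p,0))
```

```text
[196 166  14  12 138] z top 0.057946841804265965 ctr [0.5881166  0.37523714]
  az -30 top in tool from grasp x(down),y,z [ 0.037  0.143 -0.058]
  az -10 top in tool from grasp x(down),y,z [ 0.012  0.157 -0.011]
  az 10 top in tool from grasp x(down),y,z [-0.015  0.153  0.037]
[208 193  12  12 115] z top 0.045072659850169096 ctr [0.50665381 0.3410201 ]
  az -30 top in tool from grasp x(down),y,z [ 0.074  0.072 -0.098]
  az -10 top in tool from grasp x(down),y,z [ 0.059  0.109 -0.07 ]
  az 10 top in tool from grasp x(down),y,z [ 0.038  0.134 -0.033]
tote corners [array([0.642, 0.435]), array([0.688, 0.157]), array([0.489, 0.124]), array([0.441, 0.399])] [0.565   0.27875]
```

Call:
carry_out(commands=[[0.2,0.48,0.07,0.41,0,-0.01,0],[0.2,0.48,0.07,0.41,0,-0.01,0],[0.2,0.48,0.07,0.41,0,-0.01,0],[0.2,0.48,0.07,0.41,0,-0.01,0],[0.2,0.48,0.07,0.41,0,-0.01,0]])

```text
clock: 19.75
position: [0.5782, 0.2074, 0.1722]
ee_rot: [0.192, 2.07, -0.094]
force: [-0.2, 0.0, -3.8]
width: 0.47
gripper_force: 35.0
```

Call:
carry_out(commands=[[0.2,0.48,0.07,0.41,0,-0.01,0],[0.2,0.48,0.07,0.41,0,-0.01,0],[0.2,0.48,0.07,0.41,0,-0.01,0],[0.2,0.48,0.07,0.41,0,-0.01,0],[0.2,0.48,0.07,0.41,0,-0.01,0],[0.2,0,0,0,0,0,0],[0.2,0,0,0,0,0,0]])

```text
clock: 20.45
position: [0.5947, 0.2145, 0.0952]
ee_rot: [0.19, 2.067, -0.095]
force: [0.0, 0.0, -3.3]
width: 0.476
gripper_force: 35.0
```

Run:
```python
from path2 import *
s=arm.observe(); R=Ro.from_rotvec(s["ee_rot"]).as_matrix(); print(s["clock"],s["joints"].round(2),"axis",R@a,"grasp",s["position"]-.019*R[:,2],s["force"])
U=up(np.radians(-10)); plan(s,np.array([.576,.2175,.0605])+.019*U[:,2],U,n=6)
d=arm.get_image("top"); 
for n,dd in(("now",d),("t1",dict(np.load("top1.npz")))):
    x=dd["pixels"].max(2); b=cv2.connectedComponentsWithStats((x[140:210,220:290]<45).astype(np.uint8)); print(n,[(st.tolist(),(c+[220,140]).round(1).tolist()) for st,c in zip(b[2][1:],b[3][1:]) if st[4]>25])
cv2.imwrite("pics/low.png",cv2.resize(d["pixels"][120:240,160:320],None,fx=4,fy=4)[:,:,::-1])
```

```text
20.45 [-0.53  0.74 -0.49  2.36  1.99  1.32 -1.34] axis [-0.00520053 -0.00150516  0.99998534] grasp [0.57825511 0.21727118 0.10440983] [ 0.01713506  0.02620464 -3.29436485]
rows 6 shift [ 0.26 -0.    0.13] turn [ 0.    0.01 -0.  ]
now [([8, 39, 11, 4, 28], [232.2, 180.5]), ([0, 45, 3, 12, 29], [220.8, 190.5]), ([43, 49, 15, 17, 162], [270.0, 197.6])]
t1 [([2, 41, 13, 5, 37], [227.2, 183.4]), ([41, 57, 6, 11, 30], [262.9, 201.6])]
```

View pics/low.png

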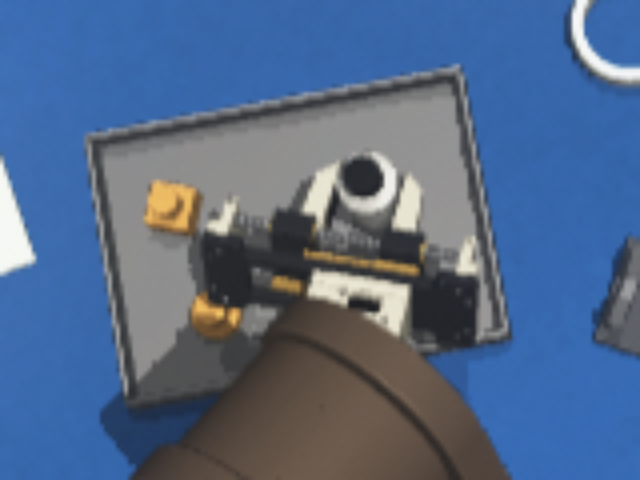

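The bottle at crop (365,180) is over free floor, and the body clears the plug (215,315) and the wall. Descending.

Call:
carry_out(commands=[[0.2,0.26,0,0.13,0,0,0],[0.2,0.26,0,0.13,0,0,0],[0.2,0.26,0,0.13,0,0,0],[0.2,0.26,0,0.13,0,0,0],[0.2,0.26,0,0.13,0,0,0],[0.2,0.26,0,0.13,0,0,0],[0.2,0,0,0,0,0,0],[0.2,0,0,0,0,0,0]])

```text
clock: 21.3
position: [0.5926, 0.2157, 0.0512]
ee_rot: [0.189, 2.068, -0.094]
force: [-0.4, 0.1, -2.9]
width: 0.468
gripper_force: 35.0
```

Call:
carry_out(commands=[[0.2,0.035,0,0.02,0,0,0],[0.2,0,0,0,0,0,0],[0.2,0,0,0,0,0,0]])

```text
clock: 21.6
position: [0.5928, 0.2158, 0.0509]
ee_rot: [0.189, 2.067, -0.093]
force: [0.3, -0.5, -3.6]
width: 0.47
gripper_force: 35.0
```

Run:
```python
from path2 import *
s=arm.observe(); R=Ro.from_rotvec(s["ee_rot"]).as_matrix(); print(s["clock"],"axis",R@a,"grasp",s["position"]-.019*R[:,2],s["force"],s["width"],"up in tool",R.T@[0,0,1])
```

```text
21.6 axis [-0.00520324 -0.00260083  0.99998308] grasp [0.57638994 0.21855387 0.06004348] [ 0.33204384 -0.48987837 -3.62045569] 0.4700223303248148 up in tool [-0.8758304   0.0134636  -0.48243118]
```

Call:
carry_out(commands=[[0.2,0.035,0,0.02,0,0,0],[0.2,0,0,0,0,0,0],[0.2,0,0,0,0,0,0]])

```text
clock: 21.9
position: [0.5927, 0.2157, 0.0496]
ee_rot: [0.189, 2.067, -0.093]
force: [-0.3, 0.6, -3.2]
width: 0.471
gripper_force: 35.0
```

Call:
carry_out(commands=[[0.2,0.035,0,0.02,0,0,0],[0.2,0,0,0,0,0,0],[0.2,0,0,0,0,0,0]])

```text
clock: 22.2
position: [0.5927, 0.2157, 0.0485]
ee_rot: [0.189, 2.067, -0.093]
force: [0.1, 0.7, -3.6]
width: 0.474
gripper_force: 35.0
```

Call:
carry_out(commands=[[0.2,0.035,0,0.02,0,0,0],[0.2,0,0,0,0,0,0],[0.2,0,0,0,0,0,0]])

```text
clock: 22.5
position: [0.593, 0.2157, 0.0482]
ee_rot: [0.189, 2.066, -0.093]
force: [-3.9, 0.4, 4.7]
width: 0.471
gripper_force: 35.0
```

Call:
carry_out(commands=[[0.2,0.018,0,0.01,0,0,0],[0.2,0,0,0,0,0,0],[0.2,0,0,0,0,0,0]])

```text
clock: 22.8
position: [0.5931, 0.2157, 0.0482]
ee_rot: [0.189, 2.065, -0.093]
force: [-5.1, -0.6, 8.3]
width: 0.467
gripper_force: 35.0
```

Contact came at 57 mm grasp height, as expected. Easing off slightly and opening.

Call:
carry_out(commands=[[0.2,-0.02,0,-0.01,0,0,0],[0.45,0,0,0,0,0,0],[0.5,0,0,0,0,0,0],[0.55,0,0,0,0,0,0],[0.6,0,0,0,0,0,0],[0.65,0,0,0,0,0,0],[0.7,0,0,0,0,0,0],[0.7,0,0,0,0,0,0]])

```text
clock: 23.6
position: [0.5927, 0.2158, 0.0475]
ee_rot: [0.189, 2.068, -0.093]
force: [0.3, -0.1, -0.6]
width: 0.7
gripper_force: 0.0
```

Run:
```python
from path2 import *
s=arm.observe(); print(s["clock"],s["width"],s["force"],s["position"])
d=arm.get_image("top"); cv2.imwrite("pics/rel.png",cv2.resize(d["pixels"][120:240,160:320],None,fx=4,fy=4)[:,:,::-1])
```

```text
23.6 0.7003550980013631 [ 0.26338605 -0.08887425 -0.57914504] [0.59273838 0.21575755 0.04746609]
```

View pics/rel.png

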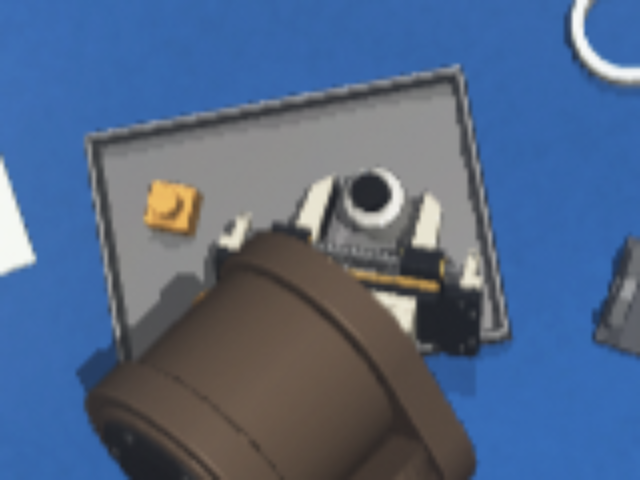

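The bottle stands at crop (370,195) with both fingers clear of it. Backing off along the fingers, then up.

Call:
carry_out(commands=[[0.7,0,0,-0.4,0,0,0],[0.7,0,0,-0.6,0,0,0],[0.7,0,0,-0.6,0,0,0],[0.7,0,0,-0.6,0,0,0],[0.7,0,0,-0.6,0,0,0],[0.7,0,0,0,0,0,0]])

```text
clock: 24.25
position: [0.5309, 0.2273, 0.0821]
ee_rot: [0.186, 2.068, -0.091]
force: [0.5, 0.3, 0.3]
width: 0.701
gripper_force: 0.0
```

Run:
```python
from path2 import *
s=arm.observe(); print(s["joints"].round(2),s["position"],s["force"])
plan(s,s["position"]+[-.03,0,.15],Ro.from_rotvec(s["ee_rot"]).as_matrix(),.7)
```

```text
[-0.65  0.79 -0.55  2.44  1.88  1.43 -1.46] [0.53094155 0.22726767 0.08214947] [0.4843926  0.25239663 0.27712209]
rows 7 shift [-0.67 -0.02 -0.56] turn [0. 0. 0.]
```

Call:
carry_out(commands=[[0.7,-0.67,-0.02,-0.56,0,0,0],[0.7,-0.67,-0.02,-0.56,0,0,0],[0.7,-0.67,-0.02,-0.56,0,0,0],[0.7,-0.67,-0.02,-0.56,0,0,0],[0.7,-0.67,-0.02,-0.56,0,0,0],[0.7,-0.67,-0.02,-0.56,0,0,0],[0.7,-0.67,-0.02,-0.56,0,0,0],[0.7,0,0,0,0,0,0]])

```text
clock: 25.05
position: [0.5029, 0.2261, 0.2341]
ee_rot: [0.19, 2.064, -0.09]
force: [-0.1, 0.9, -0.2]
width: 0.698
gripper_force: 0.0
```

Run:
```python
from path2 import *
d=arm.get_image("scene"); cv2.imwrite("pics/end.png",d["pixels"][:,:,::-1]); s=arm.observe(); print(s["clock"],s["position"],s["dq"].round(3),s["force"])
```

```text
25.1 [0.5029663  0.22571985 0.23276805] [-0.004  0.044  0.013  0.013  0.012  0.004 -0.024] [7.64940822e-03 5.14983019e-01 3.87296207e-04]
```

View pics/end.png

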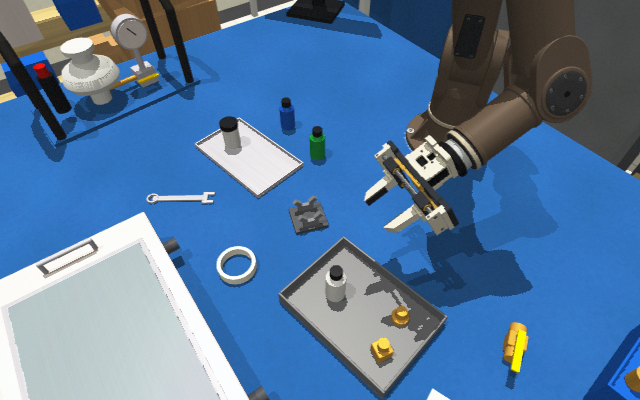

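The bottle stands upright in the tote at (336,285). The jar (230,133), plug (401,316) and elbow (383,349) haven't moved, and the robot is clear of everything. Handing in.

```bash
python3 -c "
from cell import arm; print(arm.sign_off())"
```

```text
the job is handed in; nothing more can be done
None
```

The bottle was held upside down for 2.8 s and now stands upright on the tote floor, released and clear of the robot, with the jar and fittings unmoved after about 25 s; I used one tilted side grip throughout, so no grip change or cradle was needed.

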